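# Line up the lining pen and press its cap home

## Task

The blue lining pen is drying out: put its blue cap on. Lift or slide the small white jar that stands behind the blue cap out of the way and leave it standing upright on the bench at least 5 cm clear of all three docks; turn the black knob until the pen (red pointer) lines up with the centre mark of the blue cap's dock, and only then push the blue cap by its rear tab over the nib until it snaps fully home. Leave the green and yellow caps parked, and leave the bottle, brush mug and bowl where they stand.

Things in the scene. Friction and masses are not known exactly. Their poses are not given: they have to be found in the camera images.
- rig: fixed rig; origin on the bench; x points from the pen to the caps. Docks in a row at x = +57, y = -40, 0, +40 mm (order varies), same yaw. Aluminium base x -95 to +5, y -85 to +85 mm, its end blocks 34 mm high; knob housing 60 x 60 x 30 mm at x = -40, y = +118 mm. White carriage, 28 mm wide, up to 57 mm high, carries the blue pen along rig y.
- nib (a point): tip of the blue pen (13 mm diameter, 100 mm long with its white nib, lying along rig x, axis 50 mm above the bench), at rig x = +16 mm; moves along rig y with the carriage. A red pointer lies straight below it.
- knob (a joint): angle of the black knob (rad), 0 to 5, growing clockwise seen from above. Geared to the carriage: pen's rig y = 0.018 m per rad x (angle - 2.5), so clockwise moves the pen to rig +y, towards the knob
- knob_grip (a point): on the vertical knob axis, 61 mm above the bench. Grip bar 42 mm long, 14 mm wide, from 37 to 71 mm above the bench, on a 44 mm disc; the bar lies along this point's x axis, which turns with the knob; white line on its top.
- blue_dock: fixed grey block 70 x 36 x 20 mm; origin: centre of its underside; x points away from the pen. On top rides a blue cap (21 mm diameter, 42 mm long, axis along x, 50 mm above the bench; parked: mouth at block x = -25 mm) with an upright rear tab 24 mm wide, 6 mm thick, 35 to 75 mm above the bench, rear face at x = +23 mm. White line at x = -35 to -23 mm, y = 0: centre mark.
- green_dock: fixed grey block 70 x 36 x 20 mm; origin: centre of its underside; x points away from the pen. On top rides a green cap (21 mm diameter, 42 mm long, axis along x, 50 mm above the bench; parked: mouth at block x = -25 mm) with an upright rear tab 24 mm wide, 6 mm thick, 35 to 75 mm above the bench, rear face at x = +23 mm. White line at x = -35 to -23 mm, y = 0: centre mark.
- yellow_dock: fixed grey block 70 x 36 x 20 mm; origin: centre of its underside; x points away from the pen. On top rides a yellow cap (21 mm diameter, 42 mm long, axis along x, 50 mm above the bench; parked: mouth at block x = -25 mm) with an upright rear tab 24 mm wide, 6 mm thick, 35 to 75 mm above the bench, rear face at x = +23 mm. White line at x = -35 to -23 mm, y = 0: centre mark.
- blue_cap (a joint): blue cap on its slide (m): 0 = parked; grows as the cap moves towards the pen (block -x); 0.030 = end stop, fully home. A detent resists (about 7 N at most, near 0.017), then snaps it home beyond 0.026; let go before and it springs back or stays short
- green_cap (a joint): the same for the green cap: leave parked
- yellow_cap (a joint): the same for the yellow cap: leave parked
- blue_tab (a point): middle of the rear face of the blue cap's tab, 55 mm above the bench; moves with the cap
- jar: small white jar with an orange lid, 42 mm diameter, 85 mm high, about 0.16 kg, standing on the bench 4 to 10 mm behind the blue dock; origin: centre of its underside
- bottle: green glass bottle, 56 mm diameter, 150 mm high, loose; origin: centre of its underside; leave alone
- mug: blue ceramic mug, 68 mm diameter, 90 mm high, with three brushes standing to 150 mm, loose; origin: centre of its underside; leave alone
- bowl: terracotta bowl, 90 mm diameter, 50 mm high, loose; origin: centre of its underside; leave alone
Things that resemble listed ones, but are neither listed nor needed, are in the scene too. Of the things like the jar, leave any that is brown or purple; of the rest the smaller one is meant.

How it is judged:
By the outcome, as a careful person would: the job done as asked, in the order asked, and still so for the second after the job is handed in, with the robot touching nothing.
It also fails if it takes over 72 s, if anything falls off the work surface, if the arm or the gripper's body presses on something with over 40 N, if the wrist force passes 120 N, or if a joint passes its speed limit or range.

## Robot

A 6-joint arm with a two-finger parallel gripper is mounted at the origin on the work surface. World frame = base frame: x ahead of the robot, y to its left, z up, the work surface at z = 0. Lengths are in m, angles in rad, forces in N, time in s.
With the tool pointing down it reaches from about 0.25 to 0.725 m from the base axis. Payload 4 kg.
Tool frame: the origin (TCP) lies at the very end of the fingers, on their centre line; the grasp point (between the pads) lies 19 mm behind it; z points along the fingers, y is the line along which they close (so a half turn about z gives the same grasp; the last joint's range is limited). The gripper opens to 85 mm and grips with 20 to 120 N. Pads are 22 mm wide; open, the fingers measure 114 mm over their backs; the gripper's body (76 mm by 85 mm) begins 54 mm behind the grasp point. The pads swing forward as they close: fully open they stand 13 mm farther back than shut.
Start: joints at [1.193, 0.241, 0.005, 1.335, 0, 1.571], TCP at [0.184, 0.465, 0.204] pointing down, gripper open.
Joint ranges: [-2.72, 2.72], [-1.05, 1.87], [-1.09, 1.28], [-1.99, 2.15], [-1.42, 1.44], [-3.14, 3.14]. Speed limits (rad/s): [2.79, 2.79, 3.14, 3.14, 3.14, 3.14].

## Interface

Orientations are given as a unit quaternion [x, y, z, w].
In Python, from workcell import monitor, viewer, job gives the robot as it stands.
- The arm moves only by the tool arm_command, never from a script. Its argument "increments" is a list of rows, each an object of numbers: "dx", "dy", "dz": the shift along the tool's x, y, z in cm; "wx", "wy", "wz": the turn, a rotation vector about the tool's x, y, z in rad; "grip": the finger opening in cm, from 0 to 8.54. In form: [{"dx": .., "dy": .., "dz": .., "wx": .., "wy": .., "wz": .., "grip": ..}, ...]. A call has 1 to 10 rows; each row is the pose to reach, as a shift and turn from the pose commanded when the call began, along the tool's axes at that moment; what a row does not reach only later rows make up. A row lasts 1/10 s, in which the tool goes at most 50 mm and 8.59 degrees, less where a joint would pass 70% of its speed; a pose out of reach is approached as far as the arm can. A call with a gripper value outside its range is refused whole. The fingers move at their own pace and stop on an object; the grip force is fixed at half the most. Time passes only in rows, so rows that repeat a pose let the fingers close. It gives the time, the measured TCP pose, the force, the opening and the grip force at its end, in the units of the state.
- monitor.get_obs(): the state, without advancing time (a new reading comes with each control period).
- viewer.camera(name): name is "side" or "top"; returns (picture, depth): 384x512x3 uint8, red, green, blue; 384x512 float32, m along the optical axis (not along the pixel's ray), 0 where there is no reading.
- viewer.get_calibration(name): a dict with "fovy" (degrees; the focal length in pixels is half the picture's height over the tangent of half this angle, whatever the lens; pixels are square), "cx", "cy" (the principal point, pixels), "view" (4x4, takes a point from world to camera coordinates). Camera axes: x right, y up, looking along -z (the intrinsics and any distortion apply to the point x, -y, -z); pixel columns grow to the right and rows downward; lengths in m; the calibration is good to about 2 mm. A picture is of the moment at which its call begins. get_calibration takes no time and is no camera call.
- job.job_done(): hands the job in; it is judged then, once.
The state is a dict: "clock": time; "joint_pos": joint angles; "joint_vel": joint speeds; "tau": joint torques, N m; "eef_pos": TCP position; "tool_rot": TCP orientation; "ft_force": force on the tool from outside, world axes, zero at the start; "ft_torque": the same for the moment, N m; "grip_width": finger opening in m; "grasp_force": force on a finger pad.
Only numpy, scipy, OpenCV 4.12 (cv2) and the standard library are available. Lean on these libraries where they do the work, as an engineer would, in place of code of your own. Each camera call takes 0.05 s, during which the arm holds its last target. There are 200 camera calls.

## Working session

There is one attempt and no reset: what is moved stays moved. The work goes in short steps, Python scripts to look and compute and a tool call to move; the robot and the scene stay as the last step left them, time stands still between calls to the robot, and variables do not carry over. Pictures are saved under pics/ and viewed, at most 10 in all, crops included, and the job is handed in when it is done.

Besides the shell and the picture viewer there is one more tool, called after "Emit:" in YAML: its name, and indented under it one key for each argument. arm_command: Moves the arm, as the interface text tells. Its arguments: {"type":"object","properties":{"increments":{"type":"array","items":{"type":"object","properties":{"dx":{"type":"number"},"dy":{"type":"number"},"dz":{"type":"number"},"wx":{"type":"number"},"wy":{"type":"number"},"wz":{"type":"number"},"grip":{"type":"number"}}}}},"required":["increments"]}

```bash
ls; mkdir -p pics; python3 - <<'E'
from workcell import monitor, viewer, job
import cv2,numpy as np
for n in("side","top"):
    p,d=viewer.camera(n); cv2.imwrite(f"pics/{n}0.png",p[:,:,::-1]); np.save(n+"_d0.npy",d); np.save(n+"_p0.npy",p)
    c=viewer.get_calibration(n); print(n,{k:(np.round(v,4).tolist() if k=="view" else v) for k,v in c.items()})
print(monitor.get_obs())
E
```

```text
pics
side {'fovy': 53.690976398066354, 'cx': 259.6501451509472, 'cy': 186.60800609536878, 'view': [[0.8684, -0.4953, -0.0253, -0.5054], [0.3095, 0.5014, 0.808, -0.2784], [-0.3875, -0.7094, 0.5887, -0.6858], [0.0, 0.0, 0.0, 1.0]]}
top {'fovy': 56.991005054342395, 'cx': 249.85725351344936, 'cy': 191.00646921274603, 'view': [[-0.0072, -1.0, -0.0067, 0.0667], [0.9915, -0.008, 0.1302, -0.6024], [-0.1302, -0.0057, 0.9915, -0.8895], [0.0, 0.0, 0.0, 1.0]]}
{'clock': 0.1, 'joint_pos': array([1.19301058e+00, 2.41342395e-01, 3.83717068e-03, 1.33521409e+00,
       2.93343899e-05, 1.57079459e+00]), 'joint_vel': array([ 0.00033686,  0.00016699,  0.00315969, -0.00168505, -0.00153576,
       -0.0017551 ]), 'tau': array([ 5.88414568e-04, -3.73138225e+01,  2.53010273e+01,  1.08727132e-02,
        2.98363250e-05, -1.24373275e-05]), 'eef_pos': array([0.18418881, 0.46415623, 0.20359135]), 'tool_rot': array([ 1.87770654e-01,  9.82212430e-01, -9.41637729e-04, -1.94948426e-04]), 'ft_force': array([-0.10268488,  0.33738022, -0.49623506]), 'ft_torque': array([-0.02046931, -0.03257959,  0.04514096]), 'grasp_force': 0.0, 'grip_width': 0.08505858841511943}
```

View pics/top0.png

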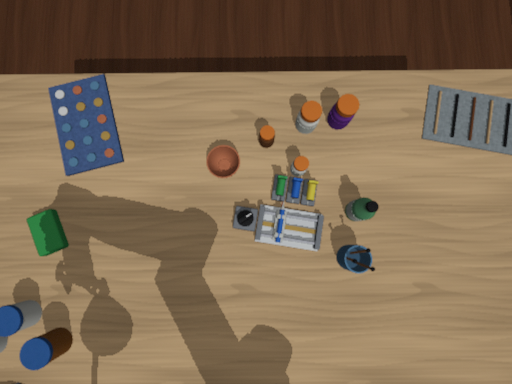

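View pics/side0.png

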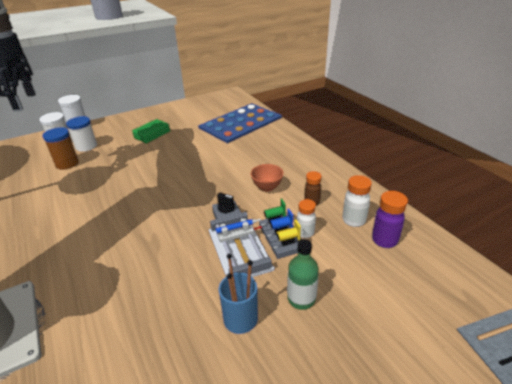

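The top view shows the caps green (281,185), blue (296,188) and yellow (312,190). The target jar is at (300,165), the knob at (245,217) and the pen at (280,226). The bowl is at (223,160), bottle at (365,208) and mug at (358,259). The other lidded jars (brown, larger white, purple) lie beyond.

```bash
cat > h.py <<'E'
import numpy as np,cv2
from workcell import monitor, viewer, job
class Cam:
    def __init__(s,n,live=True,p=None,d=None):
        c=viewer.get_calibration(n); s.c=c
        s.V=np.array(c["view"]);s.f=192/np.tan(np.radians(c["fovy"]/2))
        s.p,s.d=viewer.camera(n) if live else (p,d)
        s.hsv=cv2.cvtColor(s.p,cv2.COLOR_RGB2HSV)
        s.R=s.V[:3,:3];s.o=-s.R.T@s.V[:3,3]
        v,u=np.mgrid[:384,:512]; D=s.d
        P=np.stack([(u-c["cx"])/s.f*D,-(v-c["cy"])/s.f*D,-D],-1)
        s.W=(P-s.V[:3,3])@s.R   # world points by depth
    def ray(s,u,v): return s.R.T@np.array([(u-s.c["cx"])/s.f,-(v-s.c["cy"])/s.f,-1])
    def plane(s,u,v,z):
        r=s.ray(u,v); return s.o+r*(z-s.o[2])/r[2]
    def blobs(s,lo,hi,amin=8):
        m=cv2.inRange(s.hsv,lo,hi); n,l,st,ce=cv2.connectedComponentsWithStats(m)
        return [(ce[i],st[i,4],l==i) for i in range(1,n) if st[i,4]>=amin]
    def proj(s,X):
        q=s.R@np.asarray(X)+s.V[:3,3]; return s.c["cx"]-s.f*q[0]/q[2], s.c["cy"]+s.f*q[1]/q[2]
def tri(a,pa,b,pb):
    A=np.stack([a.ray(*pa),-b.ray(*pb)],1); t=np.linalg.lstsq(A,b.o-a.o,rcond=None)[0]
    x,y=a.o+t[0]*a.ray(*pa),b.o+t[1]*b.ray(*pb); return (x+y)/2,np.linalg.norm(x-y)
E
python3 - <<'E'
from h import *
np.set_printoptions(precision=4,suppress=True)
C={n:Cam(n,False,np.load(n+"_p0.npy"),np.load(n+"_d0.npy")) for n in("side","top")}
rng={"orange":((3,170,140),(14,255,255)),"blue":((100,150,70),(122,255,255)),"green":((50,120,50),(85,255,255)),"yellow":((24,150,120),(34,255,255)),"red":((0,190,120),(2,255,255))}
for n,c in C.items():
    for k,(lo,hi) in rng.items():
        for ce,a,m in c.blobs(lo,hi):
            w=c.W[m]; 
            med=np.median(w,0)
            if .35<med[0]<.85 and -.25<med[1]<.25: print(n,k,ce.round(1),a,med,"zmax",np.percentile(w[:,2],95).round(4), "top c",np.median(w[w[:,2]>np.percentile(w[:,2],95)-.006],0))
for n,s,(x0,y0,x1,y1) in (("top",7,(225,145,335,260)),("side",6,(200,165,325,285))):
    im=C[n].p[y0:y1,x0:x1,::-1]; cv2.imwrite(f"pics/{n}0c.png",cv2.resize(im,None,fx=s,fy=s,interpolation=cv2.INTER_CUBIC)[:600,:800])
E
```

```text
side orange [313.3 177.4] 148 [0.7413 0.0095 0.084 ] zmax 0.086 top c [0.7439 0.0112 0.0847]
side orange [359.2 184.4] 345 [ 0.7845 -0.1008  0.1148] zmax 0.1166 top c [ 0.7897 -0.0978  0.1153]
side orange [393.7 201.6] 491 [ 0.7977 -0.1907  0.1207] zmax 0.1227 top c [ 0.8027 -0.1872  0.1213]
side orange [306.8 205.9] 197 [ 0.6622 -0.074   0.0845] zmax 0.0862 top c [ 0.6646 -0.072   0.0848]
side blue [281.7 221.2] 236 [ 0.6062 -0.0632  0.0568] zmax 0.0707 top c [ 0.6227 -0.0667  0.071 ]
side blue [249.3 221.4] 15 [ 0.5436 -0.0229  0.0547] zmax 0.0573 top c [ 0.5435 -0.0227  0.055 ]
side blue [234.4 225.4] 74 [ 0.5099 -0.0177  0.0549] zmax 0.0578 top c [ 0.5099 -0.0171  0.0555]
side blue [218.2 229.6] 19 [ 0.4723 -0.0114  0.0549] zmax 0.0567 top c [ 0.4729 -0.0113  0.0549]
side green [275.7 211.2] 177 [ 0.6121 -0.0248  0.0563] zmax 0.0726 top c [ 0.6294 -0.029   0.0733]
side green [300.4 272.1] 123 [ 0.5334 -0.2337  0.0996] zmax 0.1107 top c [ 0.5344 -0.2291  0.1069]
side green [309.2 268.8] 25 [ 0.547  -0.2407  0.1041] zmax 0.1137 top c [ 0.5448 -0.2347  0.1116]
side yellow [289.8 232
[... 342 characters left out ...]
p c [0.7476 0.0172 0.0856]
top orange [301.  162.9] 163 [ 0.6673 -0.0677  0.0852] zmax 0.0886 top c [ 0.6671 -0.0677  0.0853]
top blue [295.7 187.2] 146 [ 0.6097 -0.0562  0.0597] zmax 0.075 top c [ 0.6262 -0.0579  0.0741]
top blue [281.5 211.6] 17 [ 0.546  -0.0174  0.0556] zmax 0.2383 top c [0.4819 0.0568 0.9608]
top blue [279.6 225.2] 56 [ 0.5128 -0.0139  0.055 ] zmax 0.0581 top c [ 0.5128 -0.0139  0.0551]
top blue [277.6 239.2] 16 [ 0.4776 -0.0083  0.0567] zmax 0.2843 top c [0.4819 0.0568 0.9608]
top green [280.5 184.7] 144 [ 0.6161 -0.0165  0.0595] zmax 0.0755 top c [ 0.6334 -0.02    0.0751]
top yellow [311.3 189.5] 137 [ 0.6018 -0.095   0.0598] zmax 0.0761 top c [ 0.6199 -0.097   0.0754]
```

View pics/top0c.png

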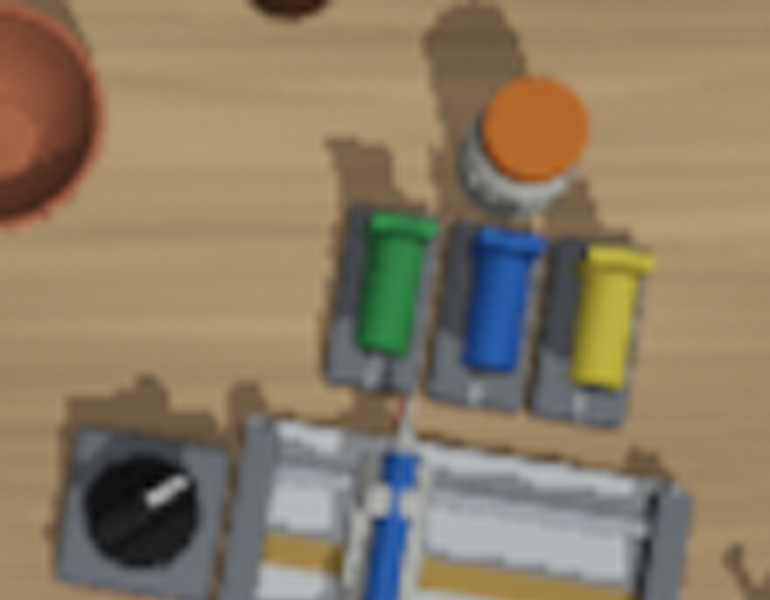

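```bash
cat >> h.py <<'E'
from scipy.spatial.transform import Rotation as Ro
def go(x,y,z,head):
    """print increments for tool-down pose with tool y at heading `head` (rad)"""
    o=monitor.get_obs(); R=Ro.from_quat(o["tool_rot"])
    d=R.inv().apply(np.array([x,y,z])-o["eef_pos"])*100
    ty=np.array([np.cos(head),np.sin(head),0]);tz=np.array([0,0,-1.])
    T=Ro.from_matrix(np.stack([np.cross(ty,tz),ty,tz],1))
    print("d cm",d.round(2),"w",(R.inv()*T).as_rotvec().round(3))
E
python3 - <<'E'
from h import *
np.set_printoptions(precision=4,suppress=True)
C={n:Cam(n,False,np.load(n+"_p0.npy"),np.load(n+"_d0.npy")) for n in("side","top")}
t,s=C["top"],C["side"]; print("cams",t.o,s.o)
# lid rim: plane method in both at z=.085 using top-surface pixels
for c in (t,s):
    for ce,a,m in c.blobs((3,170,140),(14,255,255)):
        w=c.W[m];k=w[:,2]>.083
        if abs(np.median(w[:,0])-.665)<.01: 
            q=w[k]; print("lid",q.mean(0),(q.min(0)+q.max(0))/2,np.ptp(q,0),ce); 
print("tri", tri(t,(301,162.9),s,(307,203)))
# docks / rig yaw: axes from caps' top ridge and tabs
for n,lo,hi in (("g",(50,120,50),(85,255,255)),("b",(100,150,70),(122,255,255)),("y",(24,150,120),(34,255,255))):
  for c in (t,s):
    for ce,a,m in c.blobs(lo,hi,100):
        w=c.W[m]; 
        if not(.55<np.median(w[:,0])<.65): continue
        k=w[w[:,2]>.068]; r=w[(w[:,2]>.0575)&(w[:,2]<.063)]
        print(n,"tabtop",k.mean(0),len(k),"ridge",r.mean(0),"dir",np.linalg.svd(r[:,:2]-r[:,:2].mean(0))[2][0])
# white knob line & black knob
m=(t.W[...,2]>.062)&(t.W[...,2]<.078)&(abs(t.W[...,0]-.53)<.04)&(abs(t.W[...,1]-.08)<.04)
print("bar",t.W[m].mean(0),m.sum(),np.linalg.svd(t.W[m][:,:2]-t.W[m][:,:2].mean(0),full_matrices=False)[1:])
wl=m&(t.hsv[...,2]>120); print("white",t.W[wl].mean(0),wl.sum())
m=(abs(t.W[...,2]-.057)<.005)&(abs(t.W[...,0]-.51)<.06)&(abs(t.W[...,1]+.015)<.02)&cv2.inRange(t.hsv,(100,120,60),(122,255,255)).astype(bool)
q=t.W[m]; print("pen",q.mean(0),np.linalg.svd(q[:,:2]-q[:,:2].mean(0))[2][0],len(q))
h=t.W[...,2]
for nm,x,y in(("bowl",.67,.12),("bottle",.54,-.235),("mug",.42,-.22)):
    m=(h>.03)&(abs(t.W[...,0]-x)<.07)&(abs(t.W[...,1]-y)<.06)&(h<.2); print(nm,t.W[m].min(0),t.W[m].max(0))
go(.667,-.069,.20,1.397)
E
```

```text
cams [0.4819 0.0568 0.9608] [ 0.2593 -0.5972  0.6159]
lid [ 0.6669 -0.0674  0.0856] [ 0.667  -0.0677  0.0864] [0.0366 0.0357 0.0068] [301.0061 162.9325]
lid [ 0.6622 -0.0743  0.0886] [ 0.4717 -0.3244  0.3495] [0.4248 0.5457 0.5329] [306.7563 205.8883]
tri (array([ 0.6674, -0.0676,  0.0856]), np.float64(0.00029338673635782945))
g tabtop [ 0.6334 -0.0194  0.0743] 23 ridge [ 0.611  -0.0157  0.0597] dir [-0.9782  0.2078]
g tabtop [ 0.573  -0.1143  0.1563] 13 ridge [ 0.6104 -0.0221  0.0597] dir [-0.9741  0.2262]
b tabtop [ 0.6267 -0.0583  0.074 ] 25 ridge [ 0.6033 -0.0548  0.0598] dir [-0.9812  0.1932]
b tabtop [ 0.6018 -0.0966  0.1043] 17 ridge [ 0.603  -0.0594  0.0597] dir [-0.9753  0.2207]
y tabtop [ 0.6028 -0.079   0.1857] 24 ridge [ 0.598  -0.0945  0.0599] dir [-0.987   0.1609]
y tabtop [ 0.603  -0.1221  0.0946] 25 ridge [ 0.5973 -0.0993  0.0597] dir [-0.9676  0.2524]
bar [0.5314 0.0766 0.0705] 92 (array([0.1148, 0.0385]), array([[-0.5455,  0.8381],
       [-0.8381, -0.5455]]))
white [0.5387 0.067  0.0721] 10
pen [ 0.5116 -0.0129  0.0555] [-0.9869  0.1614] 92
bowl [0.6361 0.0899 0.0301] [0.725  0.1771 0.0545]
bottle [ 0.5223 -0.2435  0.0301] [ 0.5769 -0.19    0.1539]
mug [ 0.395  -0.2305  0.0304] [ 0.4617 -0.1634  0.1529]
d cm [-64.54 -31.75   0.42] w [-0.002 -0.    -0.204]
```

Emit:
arm_command:
  increments:
    - {"dx": -32,"dy": -16,"wz": -0.1}
    - {"dx": -32,"dy": -16,"wz": -0.1}
    - {"dx": -32,"dy": -16,"wz": -0.1}
    - {"dx": -32,"dy": -16,"wz": -0.1}
    - {"dx": -32,"dy": -16,"wz": -0.1}
    - {"dx": -32,"dy": -16,"wz": -0.1}
    - {"dx": -32,"dy": -16,"wz": -0.1}
    - {"dx": -32,"dy": -16,"wz": -0.1}
    - {"dx": -32,"dy": -16,"wz": -0.1}

```text
validation failed for argument at $.in...
```

```bash
python3 -c "
from h import *
go(.667,-.068,.20,1.40)"
```

```text
d cm [-64.51 -31.65   0.42] w [-0.002 -0.    -0.207]
```

Emit:
arm_command:
  increments:
    - {"dx": -5,"dy": -2.5,"dz": 0,"wx": 0,"wy": 0,"wz": -0.05,"grip": 8.5}

```text
clock: 0.2
eef_pos: [0.2157, 0.4302, 0.2035]
tool_rot: [0.159, 0.987, 0.0, -0.001]
ft_force: [1.4, -0.0, 0.3]
grip_width: 0.0849
grasp_force: 0.0
```

```bash
python3 -c "
from h import *
go(.667,-.068,.20,1.40)"
```

```text
d cm [-58.47 -33.15   0.25] w [ 0.001 -0.001 -0.148]
```

Emit:
arm_command:
  increments:
    - {"dx": -58.5,"dy": -33,"dz": 0,"wx": 0,"wy": 0,"wz": -0.15,"grip": 8.5}
    - {"dx": -58.5,"dy": -33,"dz": 0,"wx": 0,"wy": 0,"wz": -0.15,"grip": 8.5}
    - {"dx": -58.5,"dy": -33,"dz": 0,"wx": 0,"wy": 0,"wz": -0.15,"grip": 8.5}
    - {"dx": -58.5,"dy": -33,"dz": 0,"wx": 0,"wy": 0,"wz": -0.15,"grip": 8.5}
    - {"dx": -58.5,"dy": -33,"dz": 0,"wx": 0,"wy": 0,"wz": -0.15,"grip": 8.5}
    - {"dx": -58.5,"dy": -33,"dz": 0,"wx": 0,"wy": 0,"wz": -0.15,"grip": 8.5}
    - {"dx": -58.5,"dy": -33,"dz": 0,"wx": 0,"wy": 0,"wz": -0.15,"grip": 8.5}
    - {"dx": -58.5,"dy": -33,"dz": 0,"wx": 0,"wy": 0,"wz": -0.15,"grip": 8.5}
    - {"dx": -58.5,"dy": -33,"dz": 0,"wx": 0,"wy": 0,"wz": -0.15,"grip": 8.5}
    - {"dx": -58.5,"dy": -33,"dz": 0,"wx": 0,"wy": 0,"wz": -0.15,"grip": 8.5}

```text
clock: 1.2
eef_pos: [0.5478, 0.0574, 0.204]
tool_rot: [0.089, 0.996, 0.0, -0.0]
ft_force: [0.9, 0.6, 0.2]
grip_width: 0.0847
grasp_force: 0.0
```

```bash
python3 -c "
from h import *
go(.667,-.068,.20,1.40)"
```

```text
d cm [-13.96 -10.23   0.39] w [ 0.    -0.001 -0.007]
```

Emit:
arm_command:
  increments:
    - {"dx": -13,"dy": -9.5,"dz": 0.5,"wx": 0,"wy": 0,"wz": -0.01,"grip": 8.5}
    - {"dx": -13,"dy": -9.5,"dz": 0.5,"wx": 0,"wy": 0,"wz": -0.01,"grip": 8.5}
    - {"dx": -13,"dy": -9.5,"dz": 0.5,"wx": 0,"wy": 0,"wz": -0.01,"grip": 8.5}
    - {"dx": -13,"dy": -9.5,"dz": 0.5,"wx": 0,"wy": 0,"wz": -0.01,"grip": 8.5}
    - {"dx": -13,"dy": -9.5,"dz": 0.5,"wx": 0,"wy": 0,"wz": -0.01,"grip": 8.5}
    - {"dx": -13,"dy": -9.5,"dz": 0.5,"wx": 0,"wy": 0,"wz": -0.01,"grip": 8.5}

```text
clock: 1.8
eef_pos: [0.6574, -0.057, 0.1985]
tool_rot: [0.084, 0.996, 0.0, -0.001]
ft_force: [0.6, 1.0, 0.8]
grip_width: 0.0849
grasp_force: 0.0
```

```bash
python3 -c "
from h import *
go(.667,-.068,.043,1.40)"
```

```text
d cm [-1.16 -0.93 15.55] w [ 0.    -0.002  0.003]
```

Emit:
arm_command:
  increments:
    - {"dx": -1.2,"dy": -0.9,"dz": 3,"wx": 0,"wy": 0,"wz": 0,"grip": 8.5}
    - {"dx": -1.2,"dy": -0.9,"dz": 7,"wx": 0,"wy": 0,"wz": 0,"grip": 8.5}
    - {"dx": -1.2,"dy": -0.9,"dz": 10,"wx": 0,"wy": 0,"wz": 0,"grip": 8.5}
    - {"dx": -1.2,"dy": -0.9,"dz": 13,"wx": 0,"wy": 0,"wz": 0,"grip": 8.5}
    - {"dx": -1.2,"dy": -0.9,"dz": 15.5,"wx": 0,"wy": 0,"wz": 0,"grip": 8.5}
    - {"dx": -1.2,"dy": -0.9,"dz": 15.5,"wx": 0,"wy": 0,"wz": 0,"grip": 8.5}
    - {"dx": -1.2,"dy": -0.9,"dz": 15.5,"wx": 0,"wy": 0,"wz": 0,"grip": 8.5}

```text
clock: 2.5
eef_pos: [0.6679, -0.0668, 0.0453]
tool_rot: [0.083, 0.997, 0.0, -0.0]
ft_force: [-0.0, -0.9, 0.8]
grip_width: 0.0848
grasp_force: 0.0
```

Emit:
arm_command:
  increments:
    - {"dx": 0,"dy": 0,"dz": 0,"wx": 0,"wy": 0,"wz": 0,"grip": 3}
    - {"dx": 0,"dy": 0,"dz": 0,"wx": 0,"wy": 0,"wz": 0,"grip": 3}
    - {"dx": 0,"dy": 0,"dz": 0,"wx": 0,"wy": 0,"wz": 0,"grip": 3}
    - {"dx": 0,"dy": 0,"dz": 0,"wx": 0,"wy": 0,"wz": 0,"grip": 3}
    - {"dx": 0,"dy": 0,"dz": 0,"wx": 0,"wy": 0,"wz": 0,"grip": 3}
    - {"dx": 0,"dy": 0,"dz": 0,"wx": 0,"wy": 0,"wz": 0,"grip": 3}
    - {"dx": 0,"dy": 0,"dz": 0,"wx": 0,"wy": 0,"wz": 0,"grip": 3}
    - {"dx": 0,"dy": 0,"dz": 0,"wx": 0,"wy": 0,"wz": 0,"grip": 3}

```text
clock: 3.3
eef_pos: [0.6698, -0.0685, 0.0464]
tool_rot: [0.084, 0.996, -0.0, 0.002]
ft_force: [-1.1, -0.2, 5.7]
grip_width: 0.036
grasp_force: 59.5
```

Emit:
arm_command:
  increments:
    - {"dx": 0,"dy": 0,"dz": -1.5,"wx": 0,"wy": 0,"wz": 0,"grip": 3}
    - {"dx": 0,"dy": 0,"dz": -4,"wx": 0,"wy": 0,"wz": 0,"grip": 3}
    - {"dx": 0,"dy": 0,"dz": -6,"wx": 0,"wy": 0,"wz": 0,"grip": 3}
    - {"dx": -0.5,"dy": -3,"dz": -6,"wx": 0,"wy": 0,"wz": 0,"grip": 3}
    - {"dx": -1,"dy": -6,"dz": -6,"wx": 0,"wy": 0,"wz": 0,"grip": 3}
    - {"dx": -1.5,"dy": -9,"dz": -6,"wx": 0,"wy": 0,"wz": 0,"grip": 3}
    - {"dx": -1.9,"dy": -12,"dz": -6,"wx": 0,"wy": 0,"wz": 0,"grip": 3}
    - {"dx": -1.9,"dy": -13.6,"dz": -6,"wx": 0,"wy": 0,"wz": 0,"grip": 3}
    - {"dx": -1.9,"dy": -13.6,"dz": -6,"wx": 0,"wy": 0,"wz": 0,"grip": 3}
    - {"dx": -1.9,"dy": -13.6,"dz": -6,"wx": 0,"wy": 0,"wz": 0,"grip": 3}

```text
clock: 4.3
eef_pos: [0.6641, -0.2048, 0.1039]
tool_rot: [0.084, 0.996, 0.001, -0.0]
ft_force: [0.3, 0.1, -2.1]
grip_width: 0.036
grasp_force: 60.2
```

```bash
python3 - <<'E'
from h import *
s=Cam("side"); cv2.imwrite("pics/side1.png",s.p[:,:,::-1])
E
```

```text
(no output)
```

View pics/side1.png

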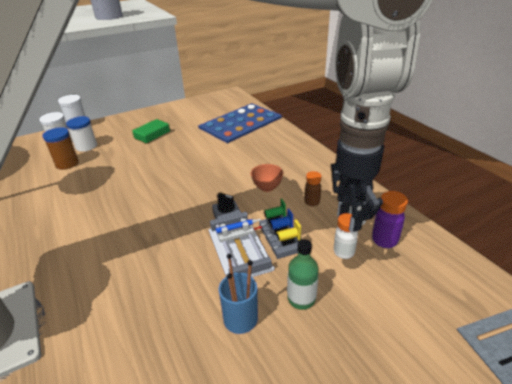

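The jar hangs upright in the fingers at (346,238), clear of the bottle and purple jar. Next I set it down.

Emit:
arm_command:
  increments:
    - {"dx": 0,"dy": 0,"dz": 2.5,"wx": 0,"wy": 0,"wz": 0,"grip": 3}
    - {"dx": 0,"dy": 0,"dz": 4.5,"wx": 0,"wy": 0,"wz": 0,"grip": 3}
    - {"dx": 0,"dy": 0,"dz": 5.3,"wx": 0,"wy": 0,"wz": 0,"grip": 3}
    - {"dx": 0,"dy": 0,"dz": 5.6,"wx": 0,"wy": 0,"wz": 0,"grip": 3}
    - {"dx": 0,"dy": 0,"dz": 5.8,"wx": 0,"wy": 0,"wz": 0,"grip": 3}
    - {"dx": 0,"dy": 0,"dz": 5.8,"wx": 0,"wy": 0,"wz": 0,"grip": 3}

```text
clock: 4.95
eef_pos: [0.6652, -0.2052, 0.0474]
tool_rot: [0.084, 0.997, -0.0, 0.001]
ft_force: [-0.7, 0.1, -1.8]
grip_width: 0.0363
grasp_force: 60.3
```

Emit:
arm_command:
  increments:
    - {"dx": 0,"dy": 0,"dz": 0.1,"wx": 0,"wy": 0,"wz": 0,"grip": 3}
    - {"dx": 0,"dy": 0,"dz": 0.1,"wx": 0,"wy": 0,"wz": 0,"grip": 3}
    - {"dx": 0,"dy": 0,"dz": 0.1,"wx": 0,"wy": 0,"wz": 0,"grip": 3}

```text
clock: 5.25
eef_pos: [0.6652, -0.2056, 0.0464]
tool_rot: [0.084, 0.996, -0.0, 0.001]
ft_force: [0.3, 1.5, 0.2]
grip_width: 0.0356
grasp_force: 60.3
```

Contact with the bench, so I release and then rise.

Emit:
arm_command:
  increments:
    - {"dx": 0,"dy": 0,"dz": 0,"wx": 0,"wy": 0,"wz": 0,"grip": 4.5}
    - {"dx": 0,"dy": 0,"dz": 0,"wx": 0,"wy": 0,"wz": 0,"grip": 6.5}
    - {"dx": 0,"dy": 0,"dz": 0,"wx": 0,"wy": 0,"wz": 0,"grip": 6.5}
    - {"dx": 0,"dy": 0,"dz": 0,"wx": 0,"wy": 0,"wz": 0,"grip": 6.5}
    - {"dx": 0,"dy": 0,"dz": -2,"wx": 0,"wy": 0,"wz": 0,"grip": 6.5}
    - {"dx": 0,"dy": 0,"dz": -5,"wx": 0,"wy": 0,"wz": 0,"grip": 6.5}
    - {"dx": 0,"dy": 0,"dz": -9,"wx": 0,"wy": 0,"wz": 0,"grip": 6.5}
    - {"dx": 0,"dy": 0,"dz": -13,"wx": 0,"wy": 0,"wz": 0,"grip": 6.5}
    - {"dx": 0,"dy": 0,"dz": -13,"wx": 0,"wy": 0,"wz": 0,"grip": 6.5}

```text
clock: 6.15
eef_pos: [0.6681, -0.2066, 0.1836]
tool_rot: [0.084, 0.996, -0.001, 0.007]
ft_force: [1.3, 0.5, 0.1]
grip_width: 0.0647
grasp_force: 0.0
```

```bash
python3 -c "
from h import *
s=Cam('side')
for ce,a,m in s.blobs((3,170,140),(14,255,255),60): print(ce,a,np.median(s.W[m],0))
go(.5314,.0772,.17,.59)"
```

```text
[313.87619048 176.25714286] 105 [0.74407894 0.01127511 0.08455893]
[400.24 206.69] 100 [ 0.80002007 -0.20788753  0.1170101 ]
[345.3976378  244.36614173] 254 [ 0.65728994 -0.21097848  0.08455335]
d cm [18.1  25.68  0.83] w [0.002 0.009 0.813]
```

Emit:
arm_command:
  increments:
    - {"dx": 18.1,"dy": 25.7,"dz": 0.8,"wx": 0,"wy": 0,"wz": 0.81,"grip": 5}
    - {"dx": 18.1,"dy": 25.7,"dz": 0.8,"wx": 0,"wy": 0,"wz": 0.81,"grip": 5}
    - {"dx": 18.1,"dy": 25.7,"dz": 0.8,"wx": 0,"wy": 0,"wz": 0.81,"grip": 5}
    - {"dx": 18.1,"dy": 25.7,"dz": 0.8,"wx": 0,"wy": 0,"wz": 0.81,"grip": 5}
    - {"dx": 18.1,"dy": 25.7,"dz": 0.8,"wx": 0,"wy": 0,"wz": 0.81,"grip": 5}
    - {"dx": 18.1,"dy": 25.7,"dz": 0.8,"wx": 0,"wy": 0,"wz": 0.81,"grip": 5}
    - {"dx": 18.1,"dy": 25.7,"dz": 0.8,"wx": 0,"wy": 0,"wz": 0.81,"grip": 5}
    - {"dx": 18.1,"dy": 25.7,"dz": 0.8,"wx": 0,"wy": 0,"wz": 0.81,"grip": 5}
    - {"dx": 18.1,"dy": 25.7,"dz": 0.8,"wx": 0,"wy": 0,"wz": 0.81,"grip": 5}
    - {"dx": 18.1,"dy": 25.7,"dz": 0.8,"wx": 0,"wy": 0,"wz": 0.81,"grip": 5}

```text
clock: 7.2
eef_pos: [0.5292, 0.0772, 0.1669]
tool_rot: [0.47, 0.883, -0.0, -0.0]
ft_force: [0.2, 0.4, 0.8]
grip_width: 0.0499
grasp_force: 0.0
```

```bash
python3 -c "
from h import *
go(.5314,.0772,.045,.59)"
```

```text
d cm [-0.12  0.19 12.19] w [-0.001  0.     0.002]
```

Emit:
arm_command:
  increments:
    - {"dx": -0.1,"dy": 0.2,"dz": 4,"wx": 0,"wy": 0,"wz": 0,"grip": 5}
    - {"dx": -0.1,"dy": 0.2,"dz": 8,"wx": 0,"wy": 0,"wz": 0,"grip": 5}
    - {"dx": -0.1,"dy": 0.2,"dz": 10.5,"wx": 0,"wy": 0,"wz": 0,"grip": 5}
    - {"dx": -0.1,"dy": 0.2,"dz": 12,"wx": 0,"wy": 0,"wz": 0,"grip": 5}
    - {"dx": -0.1,"dy": 0.2,"dz": 12,"wx": 0,"wy": 0,"wz": 0,"grip": 5}
    - {"dx": -0.1,"dy": 0.2,"dz": 12,"wx": 0,"wy": 0,"wz": 0,"grip": 5}

```text
clock: 7.8
eef_pos: [0.5317, 0.0774, 0.0474]
tool_rot: [0.47, 0.882, -0.0, -0.0]
ft_force: [0.2, 0.4, 0.1]
grip_width: 0.0503
grasp_force: 0.0
```

Emit:
arm_command:
  increments:
    - {"dx": 0,"dy": 0,"dz": 0,"wx": 0,"wy": 0,"wz": 0,"grip": 2.4}
    - {"dx": 0,"dy": 0,"dz": 0,"wx": 0,"wy": 0,"wz": 0,"grip": 1.8}
    - {"dx": 0,"dy": 0,"dz": 0,"wx": 0,"wy": 0,"wz": 0,"grip": 1}
    - {"dx": 0,"dy": 0,"dz": 0,"wx": 0,"wy": 0,"wz": 0,"grip": 1}
    - {"dx": 0,"dy": 0,"dz": 0,"wx": 0,"wy": 0,"wz": 0,"grip": 1}
    - {"dx": 0,"dy": 0,"dz": 0,"wx": 0,"wy": 0,"wz": 0,"grip": 1}

```text
clock: 8.4
eef_pos: [0.5312, 0.0786, 0.0476]
tool_rot: [0.47, 0.883, 0.0, 0.0]
ft_force: [-0.1, -0.1, -0.0]
grip_width: 0.0103
grasp_force: 0.0
```

```bash
python3 - <<'E'
from h import *
s=Cam("side"); t=Cam("top")
a=cv2.resize(s.p[150:290,180:320],(600,600),interpolation=cv2.INTER_CUBIC)
b=cv2.resize(t.p[190:240,210:260],(200,200),interpolation=cv2.INTER_CUBIC)
a[:200,400:]=b
cv2.imwrite("pics/k1.png",a[:,:,::-1])
E
```

```text
(no output)
```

View pics/k1.png

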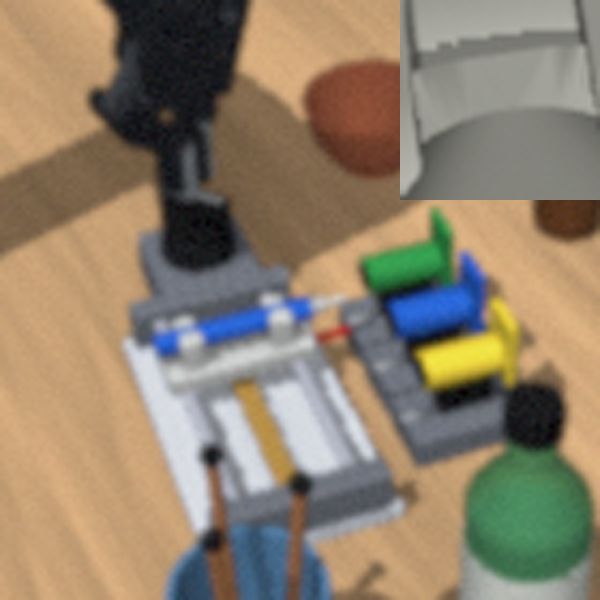

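The fingers straddle the knob at (200,220) in the crop, but the pads show no force. I'll command a full close.

Emit:
arm_command:
  increments:
    - {"dx": 0,"dy": 0,"dz": 0,"wx": 0,"wy": 0,"wz": 0,"grip": 0}
    - {"dx": 0,"dy": 0,"dz": 0,"wx": 0,"wy": 0,"wz": 0,"grip": 0}
    - {"dx": 0,"dy": 0,"dz": 0,"wx": 0,"wy": 0,"wz": 0,"grip": 0}
    - {"dx": 0,"dy": 0,"dz": 0,"wx": 0,"wy": 0,"wz": 0,"grip": 0}

```text
clock: 8.9
eef_pos: [0.5312, 0.0785, 0.0474]
tool_rot: [0.47, 0.883, -0.0, -0.0]
ft_force: [-0.0, -0.4, -0.0]
grip_width: 0.0
grasp_force: 0.0
```

Nothing is gripped, and in side1 the fingertips only reached the lid, so the real fingertips look higher than I assumed. I'll measure them with depth.

```bash
python3 - <<'E'
from h import *
np.set_printoptions(precision=4,suppress=True)
s=Cam("side")
print("TCP px",s.proj([.5312,.0785,.0474]),"knob top px",s.proj([.5314,.0772,.071]),"disc",s.proj([.5314,.0772,.037]))
for v in range(170,222,3):
    print(v,[ "%d:%.3f,%.3f,%.3f"%((u,)+tuple(s.W[v,u])) for u in (218,222,226,230)])
E
```

```text
TCP px (np.float64(224.90552814743742), np.float64(201.6124181842443)) knob top px (np.float64(224.4324238850693), np.float64(194.10908589644254)) disc (np.float64(225.5469311785826), np.float64(205.21581856852447))
170 ['218:0.514,0.057,0.157', '222:0.524,0.059,0.153', '226:0.535,0.063,0.146', '230:0.554,0.083,0.129']
173 ['218:0.517,0.066,0.143', '222:0.524,0.060,0.145', '226:0.537,0.069,0.135', '230:0.625,0.250,-0.001']
176 ['218:0.522,0.082,0.124', '222:0.523,0.061,0.136', '226:0.537,0.071,0.125', '230:0.617,0.234,0.001']
179 ['218:0.510,0.054,0.137', '222:0.524,0.063,0.126', '226:0.540,0.078,0.111', '230:0.611,0.222,-0.000']
182 ['218:0.508,0.051,0.131', '222:0.522,0.062,0.119', '226:0.536,0.070,0.109', '230:0.604,0.206,0.001']
185 ['218:0.517,0.074,0.105', '222:0.523,0.067,0.107', '226:0.535,0.071,0.101', '230:0.599,0.197,-0.001']
188 ['218:0.517,0.076,0.095', '222:0.521,0.063,0.102', '226:0.534,0.070,0.093', '230:0.592,0.182,0.001']
191 ['218:0.516,0.076,0.087', '222:0.521,0.066,0.092', '226:0.531,0.066,0.088', '230:0.586,0.171,-0.001']
194 ['218:0.518,0.085,0.072', '222:0.525
[... 310 characters left out ...]
:0.522,0.075,0.049', '226:0.528,0.065,0.053', '230:0.534,0.055,0.057']
206 ['218:0.514,0.083,0.038', '222:0.521,0.076,0.040', '226:0.528,0.068,0.042', '230:0.535,0.058,0.046']
209 ['218:0.509,0.072,0.038', '222:0.516,0.065,0.040', '226:0.524,0.059,0.041', '230:0.533,0.056,0.039']
212 ['218:0.508,0.072,0.030', '222:0.514,0.061,0.034', '226:0.522,0.055,0.036', '230:0.533,0.057,0.030']
215 ['218:0.503,0.062,0.030', '222:0.511,0.056,0.030', '226:0.520,0.052,0.029', '230:0.526,0.042,0.034']
218 ['218:0.497,0.048,0.033', '222:0.504,0.040,0.035', '226:0.513,0.038,0.033', '230:0.521,0.032,0.034']
221 ['218:0.492,0.036,0.035', '222:0.500,0.032,0.034', '226:0.510,0.030,0.031', '230:0.519,0.029,0.028']
```

Closed fingertips sit at about z 0.08 by depth, while the state says 0.047. I'll rise and measure this offset cleanly.

Emit:
arm_command:
  increments:
    - {"dx": 0,"dy": 0,"dz": -3,"wx": 0,"wy": 0,"wz": 0,"grip": 0}
    - {"dx": 0,"dy": 0,"dz": -6,"wx": 0,"wy": 0,"wz": 0,"grip": 0}
    - {"dx": 0,"dy": 0,"dz": -6,"wx": 0,"wy": 0,"wz": 0,"grip": 0}
    - {"dx": 0,"dy": 0,"dz": -6,"wx": 0,"wy": 0,"wz": 0,"grip": 0}

```text
clock: 9.35
eef_pos: [0.5318, 0.0786, 0.1081]
tool_rot: [0.47, 0.883, 0.001, 0.001]
ft_force: [0.1, 0.7, -0.4]
grip_width: -0.0001
grasp_force: 0.0
```

```bash
python3 - <<'E'
from h import *
np.set_printoptions(precision=4,suppress=True)
s=Cam("side"); o=monitor.get_obs()["eef_pos"]; print(o, s.proj(o))
W=s.W; m=(abs(W[...,0]-o[0])<.04)&(abs(W[...,1]-o[1])<.04)&(W[...,2]>.085)&(W[...,2]<.3)
q=W[m]; 
for z in np.arange(.085,.18,.005):
    k=q[(q[:,2]>=z)&(q[:,2]<z+.005)]
    if len(k): print(z.round(3),len(k),k.min(0)[:2],k.max(0)[:2])
a=cv2.resize(s.p[140:240,190:290],(600,600),interpolation=cv2.INTER_CUBIC); cv2.imwrite("pics/k2.png",a[:,:,::-1])
E
```

```text
[0.5309 0.0785 0.107 ] (np.float64(222.75528328870735), np.float64(181.59203240090153))
0.135 9 [0.5203 0.0692] [0.5394 0.0813]
0.14 13 [0.5174 0.0654] [0.5389 0.0791]
0.145 24 [0.5146 0.0669] [0.5399 0.0768]
0.15 21 [0.515  0.0652] [0.5413 0.077 ]
0.155 25 [0.5158 0.0652] [0.5444 0.08  ]
0.16 24 [0.5158 0.0655] [0.5448 0.0804]
0.165 17 [0.5155 0.0651] [0.5379 0.076 ]
0.17 15 [0.5217 0.0639] [0.5405 0.0755]
0.175 14 [0.5236 0.0621] [0.5478 0.0782]
```

View pics/k2.png

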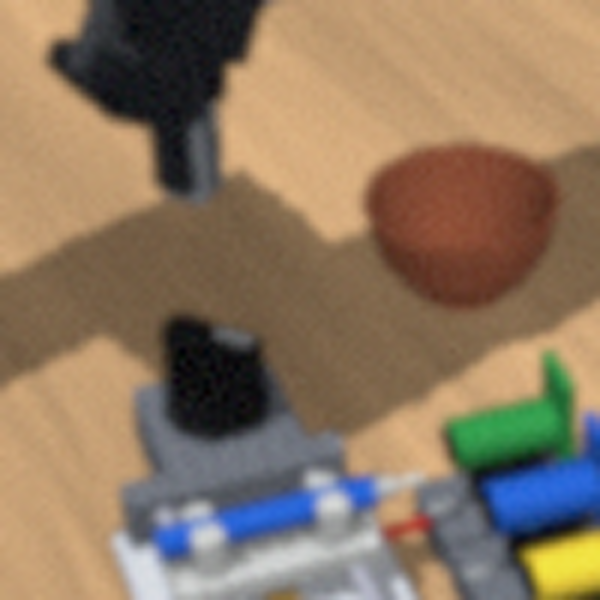

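Fingertips end at z≈0.136 while the state reads 0.107, so the true tip is about 29 mm above the reported TCP. I descend accordingly.

Emit:
arm_command:
  increments:
    - {"dx": 0,"dy": 0,"dz": 0,"wx": 0,"wy": 0,"wz": 0,"grip": 5}
    - {"dx": 0,"dy": 0,"dz": 0,"wx": 0,"wy": 0,"wz": 0,"grip": 5}
    - {"dx": 0,"dy": 0,"dz": 0,"wx": 0,"wy": 0,"wz": 0,"grip": 5}
    - {"dx": 0,"dy": 0,"dz": 0,"wx": 0,"wy": 0,"wz": 0,"grip": 5}
    - {"dx": 0,"dy": 0,"dz": 3,"wx": 0,"wy": 0,"wz": 0,"grip": 5}
    - {"dx": 0,"dy": 0,"dz": 6,"wx": 0,"wy": 0,"wz": 0,"grip": 5}
    - {"dx": 0,"dy": 0,"dz": 7.5,"wx": 0,"wy": 0,"wz": 0,"grip": 5}
    - {"dx": 0,"dy": 0,"dz": 8.5,"wx": 0,"wy": 0,"wz": 0,"grip": 5}
    - {"dx": 0,"dy": 0,"dz": 8.5,"wx": 0,"wy": 0,"wz": 0,"grip": 5}

```text
clock: 10.3
eef_pos: [0.53, 0.0783, 0.021]
tool_rot: [0.47, 0.883, -0.001, -0.001]
ft_force: [-0.9, -0.7, 0.4]
grip_width: 0.0499
grasp_force: 0.0
```

Emit:
arm_command:
  increments:
    - {"dx": 0,"dy": 0,"dz": 0,"wx": 0,"wy": 0,"wz": 0,"grip": 2.4}
    - {"dx": 0,"dy": 0,"dz": 0,"wx": 0,"wy": 0,"wz": 0,"grip": 1.8}
    - {"dx": 0,"dy": 0,"dz": 0,"wx": 0,"wy": 0,"wz": 0,"grip": 1}
    - {"dx": 0,"dy": 0,"dz": 0,"wx": 0,"wy": 0,"wz": 0,"grip": 1}
    - {"dx": 0,"dy": 0,"dz": 0,"wx": 0,"wy": 0,"wz": 0,"grip": 1}
    - {"dx": 0,"dy": 0,"dz": 0,"wx": 0,"wy": 0,"wz": 0,"grip": 1}

```text
clock: 10.9
eef_pos: [0.5307, 0.0776, 0.0238]
tool_rot: [0.47, 0.883, -0.001, 0.0]
ft_force: [-2.8, -3.4, 5.5]
grip_width: 0.0128
grasp_force: 60.1
```

Emit:
arm_command:
  increments:
    - {"dx": 0,"dy": 0,"dz": 0,"wx": 0,"wy": 0,"wz": -0.13,"grip": 1}
    - {"dx": 0,"dy": 0,"dz": 0,"wx": 0,"wy": 0,"wz": -0.26,"grip": 1}
    - {"dx": 0,"dy": 0,"dz": 0,"wx": 0,"wy": 0,"wz": -0.39,"grip": 1}
    - {"dx": 0,"dy": 0,"dz": 0,"wx": 0,"wy": 0,"wz": -0.52,"grip": 1}
    - {"dx": 0,"dy": 0,"dz": 0,"wx": 0,"wy": 0,"wz": -0.65,"grip": 1}
    - {"dx": 0,"dy": 0,"dz": 0,"wx": 0,"wy": 0,"wz": -0.78,"grip": 1}
    - {"dx": 0,"dy": 0,"dz": 0,"wx": 0,"wy": 0,"wz": -0.91,"grip": 1}
    - {"dx": 0,"dy": 0,"dz": 0,"wx": 0,"wy": 0,"wz": -1.04,"grip": 1}
    - {"dx": 0,"dy": 0,"dz": 0,"wx": 0,"wy": 0,"wz": -1.15,"grip": 1}
    - {"dx": 0,"dy": 0,"dz": 0,"wx": 0,"wy": 0,"wz": -1.15,"grip": 1}

```text
clock: 11.9
eef_pos: [0.5293, 0.0744, 0.0238]
tool_rot: [-0.086, 0.996, -0.004, -0.002]
ft_force: [-6.4, -10.6, 9.5]
grip_width: 0.0126
grasp_force: 60.7
```

```bash
cat > m.py <<'E'
from h import *
np.set_printoptions(precision=4,suppress=True)
s=Cam("side"); ya=-.17
X=np.array([np.cos(ya),np.sin(ya)]);Y=np.array([-np.sin(ya),np.cos(ya)])
rng={"g":((50,120,50),(85,255,255)),"b":((100,150,60),(122,255,255)),"y":((24,150,120),(34,255,255))}
m=cv2.inRange(s.hsv,*rng["b"])>0; W=s.W
r=lambda w:np.stack([w[:,:2]@X,w[:,:2]@Y],1)
# ridge of cap (z .0575-.0625) and of pen (top at .0565) in rotated coordinates, all by side view
for k,v in rng.items():
    q=W[(cv2.inRange(s.hsv,*v)>0)&(W[...,2]>.0585)&(W[...,2]<.062)&(W[...,0]>.57)&(W[...,0]<.625)]
    print(k,"cap ridge",len(q),r(q).mean(0),"z",q[:,2].mean())
q=W[m&(W[...,2]>.054)&(W[...,2]<.060)&(W[...,0]<.57)&(W[...,0]>.43)&(W[...,1]>-.12)&(W[...,1]<.05)]
p=r(q); print("pen ridge",len(q),p.mean(0),"slope",np.polyfit(p[:,0],p[:,1],1)[0],"z",q[:,2].mean())
red=(cv2.inRange(s.hsv,(0,150,70),(5,255,255))>0)&(W[...,2]<.06)&(W[...,2]>.005)&(W[...,0]<.6)&(W[...,0]>.53)&(abs(W[...,1]+.04)<.05)
q=W[red]; print("pointer",len(q),r(q).mean(0) if len(q) else "",q[:,2].mean() if len(q) else "")
# white marks on docks, z about .02
wh=(s.hsv[...,1]<40)&(s.hsv[...,2]>135)&(abs(W[...,2]-.021)<.004)
p=W.copy(); pr=np.stack([W[...,:2]@X,W[...,:2]@Y],-1)
xc=pr[...,0]; n,l,st,ce=cv2.connectedComponentsWithStats((wh&(xc>.565)&(xc<.62)).astype(np.uint8))
for i in range(1,n): print("mark",st[i,4],pr[l==i].mean(0),ce[i])
print(monitor.get_obs()["eef_pos"],monitor.get_obs()["ft_force"],monitor.get_obs()["joint_pos"])
E
python3 m.py
```

```text
g cap ridge 29 [0.6001 0.0824] z 0.059817637393306214
b cap ridge 66 [0.6046 0.0436] z 0.05978676176207257
y cap ridge 71 [0.6045 0.0042] z 0.059686729926555084
pen ridge 46 [0.5005 0.0482] slope 0.007214878270143726 z 0.05566142703817855
pointer 9 [0.5621 0.0506] 0.028031780045274696
mark 8 [0.6019 1.5785] [170.5  50. ]
mark 4 [0.5702 1.5731] [164.75  51.25]
mark 1 [0.5892 0.1025] [265. 219.]
mark 1 [0.5808 0.1004] [262. 220.]
mark 11 [0.5774 0.0837] [263.0909 224.3636]
mark 10 [0.5771 0.0458] [268.8 235. ]
mark 8 [0.5771 0.0065] [275.25 246.75]
mark 20 [ 0.5749 -0.1514] [305.7 302.8]
[0.5292 0.0744 0.0237] [ -7.0575 -10.8776   8.9939] [ 0.1441  0.457  -0.1847  0.9328 -0.0071 -0.0258]
```

Emit:
arm_command:
  increments:
    - {"dx": 0,"dy": 0,"dz": 0,"wx": 0,"wy": 0,"wz": -0.13,"grip": 1}
    - {"dx": 0,"dy": 0,"dz": 0,"wx": 0,"wy": 0,"wz": -0.26,"grip": 1}
    - {"dx": 0,"dy": 0,"dz": 0,"wx": 0,"wy": 0,"wz": -0.26,"grip": 1}
    - {"dx": 0,"dy": 0,"dz": 0,"wx": 0,"wy": 0,"wz": -0.26,"grip": 1}
    - {"dx": 0,"dy": 0,"dz": 0,"wx": 0,"wy": 0,"wz": -0.26,"grip": 1}

```text
clock: 12.45
eef_pos: [0.5294, 0.0736, 0.0237]
tool_rot: [-0.213, 0.977, -0.004, -0.002]
ft_force: [-7.1, -12.5, 9.0]
grip_width: 0.0125
grasp_force: 60.6
```

```bash
python3 m.py; sed -i 's/^s=Cam.*; ya/import sys\ns=Cam("side"); ya/' m.py
```

```text
g cap ridge 35 [0.599  0.0829] z 0.05975116173488286
b cap ridge 63 [0.6055 0.0441] z 0.05990874810717487
y cap ridge 70 [0.6043 0.0041] z 0.059942114086984355
pen ridge 50 [0.4996 0.0434] slope 0.0016135445453810413 z 0.05558953370753408
pointer 4 [0.5616 0.0462] 0.027930107837789195
mark 17 [0.5923 1.5748] [168.8235  50.5294]
mark 1 [0.581  0.1007] [262. 220.]
mark 12 [0.5776 0.0843] [263.0833 224.4167]
mark 9 [0.5779 0.0445] [269.3333 235.1111]
mark 9 [0.5769 0.0054] [275.3333 246.8889]
mark 24 [ 0.5747 -0.1514] [305.5833 302.75  ]
[0.5295 0.0736 0.0238] [ -6.6298 -12.5352   9.2252] [ 0.1435  0.457  -0.1846  0.9327 -0.0087 -0.2855]
```

```bash
cat > f.py <<'E'
from h import *
from scipy.optimize import least_squares
import sys
def run(name,n=6,ya=-.17):
    X=np.array([np.cos(ya),np.sin(ya)]);Y=np.array([-np.sin(ya),np.cos(ya)])
    P={"pen":[],"cap":[],"nib":[],"mark":[],"ptr":[]}
    for _ in range(n):
        c=Cam(name);W=c.W;x=W[...,:2]@X;y=W[...,:2]@Y;z=W[...,2]
        b=cv2.inRange(c.hsv,(100,150,60),(122,255,255)); b=cv2.erode(b,np.ones((2,2)))>0
        near=abs(y-.044)<.03
        S=lambda m:np.stack([x[m],y[m],z[m]],1)
        P["cap"].append(S(b&near&(x>.585)&(x<.615)&(z>.045)&(z<.064)))
        P["pen"].append(S(b&near&(x>.44)&(x<.56)&(z>.045)&(z<.060)))
        w=(c.hsv[...,1]<45)&near
        P["nib"].append(S(w&(x>.555)&(x<.568)&(z>.045)&(z<.058)))
        P["mark"].append(S(w&(c.hsv[...,2]>125)&(abs(z-.0205)<.004)&(x>.569)&(x<.585)&(abs(y-.044)<.012)))
        P["ptr"].append(S((cv2.inRange(c.hsv,(0,130,60),(6,255,255))>0)&near&(z<.045)&(z>.01)&(x>.54)&(x<.58)))
    for k,q in P.items():
        q=np.concatenate(q)
        if len(q)<5: print(k,len(q)); continue
        if k in("pen","cap"):
            R=.0065 if k=="pen" else .0105
            g=lambda p:np.hypot(q[:,1]-p[0],q[:,2]-p[1])-R
            r=least_squares(g,[q[:,1].mean(),.05],loss="soft_l1",f_scale=.0007); print(name,k,len(q),"axis y,z",r.x.round(4))
        else: print(name,k,len(q),q.mean(0).round(4))
for a in sys.argv[1:]: run(a)
E
python3 f.py side
```

```text
side pen 326 axis y,z [0.0475 0.0511]
side cap 663 axis y,z [0.0464 0.0499]
side nib 53 [0.5609 0.046  0.0511]
side mark 134 [0.579  0.0417 0.0201]
side ptr 69 [0.5597 0.0461 0.0279]
```

Emit:
arm_command:
  increments:
    - {"dx": 0,"dy": 0,"dz": 0,"wx": 0,"wy": 0,"wz": 0,"grip": 4.5}
    - {"dx": 0,"dy": 0,"dz": 0,"wx": 0,"wy": 0,"wz": 0,"grip": 4.5}
    - {"dx": 0,"dy": 0,"dz": 0,"wx": 0,"wy": 0,"wz": 0,"grip": 4.5}
    - {"dx": 0,"dy": 0,"dz": 0,"wx": 0,"wy": 0,"wz": 0,"grip": 4.5}
    - {"dx": 0,"dy": 0,"dz": -4,"wx": 0,"wy": 0,"wz": 0,"grip": 4.5}
    - {"dx": 0,"dy": 0,"dz": -8,"wx": 0,"wy": 0,"wz": 0,"grip": 4.5}
    - {"dx": 0,"dy": 0,"dz": -13,"wx": 0,"wy": 0,"wz": 0,"grip": 4.5}
    - {"dx": 0,"dy": 0,"dz": -13,"wx": 0,"wy": 0,"wz": 0,"grip": 4.5}

```text
clock: 13.6
eef_pos: [0.5363, 0.0797, 0.16]
tool_rot: [-0.215, 0.977, -0.0, 0.007]
ft_force: [0.1, 0.2, -0.8]
grip_width: 0.0449
grasp_force: 0.0
```

```bash
python3 - <<'E'
from h import *
go(.5314,.30,.15,1.40)
E
```

```text
d cm [-8.78 20.21  1.05] w [0.    0.015 0.604]
```

Emit:
arm_command:
  increments:
    - {"dx": -8.8,"dy": 20,"dz": 0,"wx": 0,"wy": 0.015,"wz": 0.6,"grip": 2}
    - {"dx": -8.8,"dy": 20,"dz": 0,"wx": 0,"wy": 0.015,"wz": 0.6,"grip": 2}
    - {"dx": -8.8,"dy": 20,"dz": 0,"wx": 0,"wy": 0.015,"wz": 0.6,"grip": 0}
    - {"dx": -8.8,"dy": 20,"dz": 0,"wx": 0,"wy": 0.015,"wz": 0.6,"grip": 0}
    - {"dx": -8.8,"dy": 20,"dz": 0,"wx": 0,"wy": 0.015,"wz": 0.6,"grip": 0}
    - {"dx": -8.8,"dy": 20,"dz": 0,"wx": 0,"wy": 0.015,"wz": 0.6,"grip": 0}
    - {"dx": -8.8,"dy": 20,"dz": 0,"wx": 0,"wy": 0.015,"wz": 0.6,"grip": 0}

```text
clock: 14.3
eef_pos: [0.5267, 0.2978, 0.1516]
tool_rot: [0.082, 0.997, -0.002, -0.008]
ft_force: [0.8, 0.5, -0.4]
grip_width: -0.0001
grasp_force: 0.0
```

```bash
python3 f.py side top; python3 - <<'E'
from h import *
t=Cam("top"); a=cv2.resize(t.p[170:250,260:340],(600,600),interpolation=cv2.INTER_CUBIC)
cv2.imwrite("pics/t2.png",a[:,:,::-1])
E
```

```text
side pen 329 axis y,z [0.0475 0.0512]
side cap 665 axis y,z [0.0464 0.0497]
side nib 54 [0.5609 0.0458 0.0513]
side mark 98 [0.5787 0.0435 0.0203]
side ptr 76 [0.5598 0.0459 0.0281]
top pen 306 axis y,z [0.0496 0.0505]
top cap 409 axis y,z [0.0481 0.05  ]
top nib 48 [0.5601 0.0483 0.0516]
top mark 32 [0.5778 0.0472 0.0209]
top ptr 6 [0.5633 0.0498 0.0286]
```

View pics/t2.png

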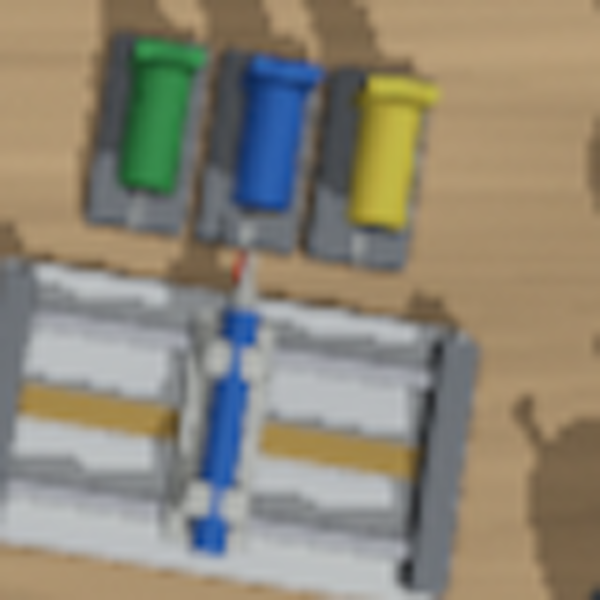

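The top view shows the nib (245,285) close to the blue mark (245,232). I'll refine the offset with a joint line fit over the pen and caps.

```bash
cat > j.py <<'E'
from h import *
from scipy.optimize import least_squares
ya=-.17;X=np.array([np.cos(ya),np.sin(ya)]);Y=np.array([-np.sin(ya),np.cos(ya)])
rng={"pen":((100,150,60),(122,255,255)),"b":((100,150,60),(122,255,255)),"g":((50,120,50),(85,255,255)),"y":((24,150,120),(34,255,255))}
for name in("side","top"):
    Q={k:[] for k in rng}
    for _ in range(6):
        c=Cam(name);W=c.W;x=W[...,:2]@X;y=W[...,:2]@Y;z=W[...,2]
        for k,(lo,hi) in rng.items():
            m=(cv2.erode(cv2.inRange(c.hsv,lo,hi),np.ones((2,2)))>0)&(abs(y-.046)<.06)&(z>.044)&(z<.064)
            m&=((x>.45)&(x<.56)&(abs(y-.046)<.02)) if k=="pen" else ((x>.585)&(x<.618))
            Q[k].append(np.stack([x[m],y[m],z[m]],1))
    Q={k:np.concatenate(v) for k,v in Q.items()}
    ks=list(Q)
    def res(p):
        return np.concatenate([np.hypot(Q[k][:,1]-p[2*i]-p[-1]*(Q[k][:,0]-.58),Q[k][:,2]-p[2*i+1])-(.0065 if k=="pen" else .0105) for i,k in enumerate(ks)])
    p0=[v for k in ks for v in(Q[k][:,1].mean(),.05)]+[0]
    r=least_squares(res,p0,loss="soft_l1",f_scale=.0006)
    print(name,{k:(len(Q[k]),)+tuple(r.x[2*i:2*i+2].round(4)) for i,k in enumerate(ks)},"slope",r.x[-1].round(4))
    for k in ks: # separate slopes
        q=Q[k];R=.0065 if k=="pen" else .0105
        rr=least_squares(lambda p:np.hypot(q[:,1]-p[0]-p[2]*(q[:,0]-.58),q[:,2]-p[1])-R,[q[:,1].mean(),.05,0],loss="soft_l1",f_scale=.0006); print("  ",k,rr.x.round(4))
E
python3 j.py
```

```text
side {'pen': (335, np.float64(0.0475), np.float64(0.0509)), 'b': (734, np.float64(0.0465), np.float64(0.0499)), 'g': (520, np.float64(0.0866), np.float64(0.0503)), 'y': (715, np.float64(0.0065), np.float64(0.05))} slope 0.0
   pen [ 0.0472  0.0509 -0.0038]
   b [0.0465 0.0499 0.0025]
   g [0.0865 0.0503 0.0069]
   y [0.0065 0.05   0.002 ]
top {'pen': (304, np.float64(0.049), np.float64(0.0503)), 'b': (453, np.float64(0.048), np.float64(0.0501)), 'g': (466, np.float64(0.0881), np.float64(0.05)), 'y': (434, np.float64(0.0082), np.float64(0.05))} slope -0.0045
   pen [0.0497 0.0503 0.0055]
   b [ 0.0483  0.0501 -0.0191]
   g [ 0.0885  0.05   -0.0205]
   y [ 0.0085  0.05   -0.0198]
```

Both views agree that the pen sits 1.0 mm too far towards +y. I'll re-grip with a heading 0.055 rad further CCW, centred on the knob axis implied by the two grips.

```bash
python3 -c "
from h import *
go(.5324,.0751,.13,2.055)"
```

```text
d cm [ -4.24 -21.78   2.28] w [ 0.    -0.015 -0.652]
```

Emit:
arm_command:
  increments:
    - {"dx": -4.2,"dy": -21.8,"dz": 0,"wx": 0,"wy": -0.015,"wz": -0.65,"grip": 4.5}
    - {"dx": -4.2,"dy": -21.8,"dz": 0,"wx": 0,"wy": -0.015,"wz": -0.65,"grip": 4.5}
    - {"dx": -4.2,"dy": -21.8,"dz": 0,"wx": 0,"wy": -0.015,"wz": -0.65,"grip": 4.5}
    - {"dx": -4.2,"dy": -21.8,"dz": 0,"wx": 0,"wy": -0.015,"wz": -0.65,"grip": 4.5}
    - {"dx": -4.2,"dy": -21.8,"dz": 0,"wx": 0,"wy": -0.015,"wz": -0.65,"grip": 4.5}
    - {"dx": -4.2,"dy": -21.8,"dz": 0,"wx": 0,"wy": -0.015,"wz": -0.65,"grip": 4.5}
    - {"dx": -4.2,"dy": -21.8,"dz": 0,"wx": 0,"wy": -0.015,"wz": -0.65,"grip": 4.5}
    - {"dx": -4.2,"dy": -21.8,"dz": 0,"wx": 0,"wy": -0.015,"wz": -0.65,"grip": 4.5}

```text
clock: 16.35
eef_pos: [0.5325, 0.0758, 0.1528]
tool_rot: [-0.239, 0.971, 0.0, 0.0]
ft_force: [0.3, 0.3, -0.5]
grip_width: 0.0448
grasp_force: 0.0
```

```bash
python3 -c "
from h import *
go(.5324,.0751,.021,2.055)"
```

```text
d cm [ 0.04 -0.07 13.18] w [ 0.001  0.001 -0.002]
```

Emit:
arm_command:
  increments:
    - {"dx": 0,"dy": -0.05,"dz": 4,"wx": 0,"wy": 0,"wz": 0,"grip": 4.5}
    - {"dx": 0,"dy": -0.05,"dz": 8,"wx": 0,"wy": 0,"wz": 0,"grip": 4.5}
    - {"dx": 0,"dy": -0.05,"dz": 11,"wx": 0,"wy": 0,"wz": 0,"grip": 4.5}
    - {"dx": 0,"dy": -0.05,"dz": 13,"wx": 0,"wy": 0,"wz": 0,"grip": 4.5}
    - {"dx": 0,"dy": -0.05,"dz": 13,"wx": 0,"wy": 0,"wz": 0,"grip": 4.5}
    - {"dx": 0,"dy": -0.05,"dz": 13,"wx": 0,"wy": 0,"wz": 0,"grip": 4.5}

```text
clock: 16.95
eef_pos: [0.5326, 0.0758, 0.0229]
tool_rot: [-0.24, 0.971, 0.0, -0.0]
ft_force: [-0.0, 0.5, 0.7]
grip_width: 0.045
grasp_force: 0.0
```

Emit:
arm_command:
  increments:
    - {"dx": 0,"dy": 0,"dz": 0,"wx": 0,"wy": 0,"wz": 0,"grip": 2.4}
    - {"dx": 0,"dy": 0,"dz": 0,"wx": 0,"wy": 0,"wz": 0,"grip": 1.8}
    - {"dx": 0,"dy": 0,"dz": 0,"wx": 0,"wy": 0,"wz": 0,"grip": 1}
    - {"dx": 0,"dy": 0,"dz": 0,"wx": 0,"wy": 0,"wz": 0,"grip": 1}
    - {"dx": 0,"dy": 0,"dz": 0,"wx": 0,"wy": 0,"wz": 0,"grip": 1}
    - {"dx": 0,"dy": 0,"dz": 0,"wx": 0,"wy": 0,"wz": 0,"grip": 1}

```text
clock: 17.55
eef_pos: [0.5338, 0.0754, 0.0245]
tool_rot: [-0.239, 0.971, 0.001, 0.002]
ft_force: [-0.9, 2.2, 5.8]
grip_width: 0.0125
grasp_force: 60.3
```

```bash
sed -i 's/for name in("side","top")/import sys\nfor name in sys.argv[1:]/' j.py; python3 j.py side
```

```text
side {'pen': (332, np.float64(0.0469), np.float64(0.0511)), 'b': (736, np.float64(0.0465), np.float64(0.05)), 'g': (543, np.float64(0.0865), np.float64(0.0501)), 'y': (726, np.float64(0.0064), np.float64(0.0499))} slope 0.003
   pen [0.0467 0.0511 0.0001]
   b [0.0465 0.05   0.0024]
   g [0.0865 0.0501 0.0025]
   y [0.0062 0.0499 0.0135]
```

The offset is now +0.3 mm. I release and go behind the blue tab.

Emit:
arm_command:
  increments:
    - {"dx": 0,"dy": 0,"dz": 0,"wx": 0,"wy": 0,"wz": 0,"grip": 4.5}
    - {"dx": 0,"dy": 0,"dz": 0,"wx": 0,"wy": 0,"wz": 0,"grip": 4.5}
    - {"dx": 0,"dy": 0,"dz": 0,"wx": 0,"wy": 0,"wz": 0,"grip": 4.5}
    - {"dx": 0,"dy": 0,"dz": 0,"wx": 0,"wy": 0,"wz": 0,"grip": 4.5}
    - {"dx": 0,"dy": 0,"dz": -4,"wx": 0,"wy": 0,"wz": 0,"grip": 4.5}
    - {"dx": 0,"dy": 0,"dz": -8,"wx": 0,"wy": 0,"wz": 0,"grip": 4.5}
    - {"dx": 0,"dy": 0,"dz": -13,"wx": 0,"wy": 0,"wz": 0,"grip": 4.5}
    - {"dx": 0,"dy": 0,"dz": -13,"wx": 0,"wy": 0,"wz": 0,"grip": 2}
    - {"dx": 0,"dy": 0,"dz": -13,"wx": 0,"wy": 0,"wz": 0,"grip": 0}

```text
clock: 18.75
eef_pos: [0.5337, 0.0746, 0.1543]
tool_rot: [-0.239, 0.971, -0.0, 0.002]
ft_force: [0.0, 0.9, -1.4]
grip_width: 0.017
grasp_force: 0.0
```

```bash
python3 -c "
from h import *
go(.6664,-.0664,.15,1.40)"; python3 j.py side
```

```text
d cm [ -5.21 -18.65   0.47] w [0.    0.004 0.653]
side {'pen': (328, np.float64(0.0469), np.float64(0.0511)), 'b': (736, np.float64(0.0464), np.float64(0.05)), 'g': (510, np.float64(0.0865), np.float64(0.05)), 'y': (726, np.float64(0.0066), np.float64(0.05))} slope 0.0041
   pen [ 0.0466  0.0512 -0.    ]
   b [0.0462 0.05   0.0136]
   g [ 0.0867  0.05   -0.0033]
   y [0.0064 0.05   0.0119]
```

Emit:
arm_command:
  increments:
    - {"dx": -5.2,"dy": -18.6,"dz": 0,"wx": 0,"wy": 0,"wz": 0.65,"grip": 0}
    - {"dx": -5.2,"dy": -18.6,"dz": 0,"wx": 0,"wy": 0,"wz": 0.65,"grip": 0}
    - {"dx": -5.2,"dy": -18.6,"dz": 0,"wx": 0,"wy": 0,"wz": 0.65,"grip": 0}
    - {"dx": -5.2,"dy": -18.6,"dz": 0,"wx": 0,"wy": 0,"wz": 0.65,"grip": 0}
    - {"dx": -5.2,"dy": -18.6,"dz": 0,"wx": 0,"wy": 0,"wz": 0.65,"grip": 0}
    - {"dx": -5.2,"dy": -18.6,"dz": 0,"wx": 0,"wy": 0,"wz": 0.65,"grip": 0}
    - {"dx": -5.2,"dy": -18.6,"dz": 0,"wx": 0,"wy": 0,"wz": 0.65,"grip": 0}
    - {"dx": -5.2,"dy": -18.6,"dz": 0,"wx": 0,"wy": 0,"wz": 0.65,"grip": 0}
    - {"dx": -5.2,"dy": -18.6,"dz": 0,"wx": 0,"wy": 0,"wz": 0.65,"grip": 0}

```text
clock: 19.95
eef_pos: [0.6645, -0.0651, 0.1532]
tool_rot: [0.083, 0.997, 0.0, 0.0]
ft_force: [0.3, -0.3, -0.8]
grip_width: -0.0001
grasp_force: 0.0
```

```bash
python3 -c "
from h import *
go(.6664,-.0664,.019,1.40)"
```

```text
d cm [-0.21 -0.1  13.42] w [0.    0.    0.005]
```

Emit:
arm_command:
  increments:
    - {"dx": -0.4,"dy": -0.1,"dz": 4,"wx": 0,"wy": 0,"wz": 0,"grip": 0}
    - {"dx": -0.4,"dy": -0.1,"dz": 7,"wx": 0,"wy": 0,"wz": 0,"grip": 0}
    - {"dx": -0.4,"dy": -0.1,"dz": 10,"wx": 0,"wy": 0,"wz": 0,"grip": 0}
    - {"dx": -0.4,"dy": -0.1,"dz": 12.5,"wx": 0,"wy": 0,"wz": 0,"grip": 0}
    - {"dx": -0.4,"dy": -0.1,"dz": 13.3,"wx": 0,"wy": 0,"wz": 0,"grip": 0}
    - {"dx": -0.4,"dy": -0.1,"dz": 13.3,"wx": 0,"wy": 0,"wz": 0,"grip": 0}
    - {"dx": -0.4,"dy": -0.1,"dz": 13.3,"wx": 0,"wy": 0,"wz": 0,"grip": 0}

```text
clock: 20.65
eef_pos: [0.6697, -0.0675, 0.0214]
tool_rot: [0.084, 0.997, 0.0, 0.001]
ft_force: [0.1, -0.3, 0.6]
grip_width: 0.0
grasp_force: 0.0
```

```bash
python3 - <<'E'
from h import *
s=Cam("side"); a=cv2.resize(s.p[150:250,220:320],(600,600),interpolation=cv2.INTER_CUBIC)
cv2.imwrite("pics/p1.png",a[:,:,::-1])
o=monitor.get_obs()["eef_pos"]; print(o[0]*.9856-o[1]*.1692, o[0]*.1692+o[1]*.9856)
E
```

```text
0.6719706026257427 0.04670306636381631
```

View pics/p1.png

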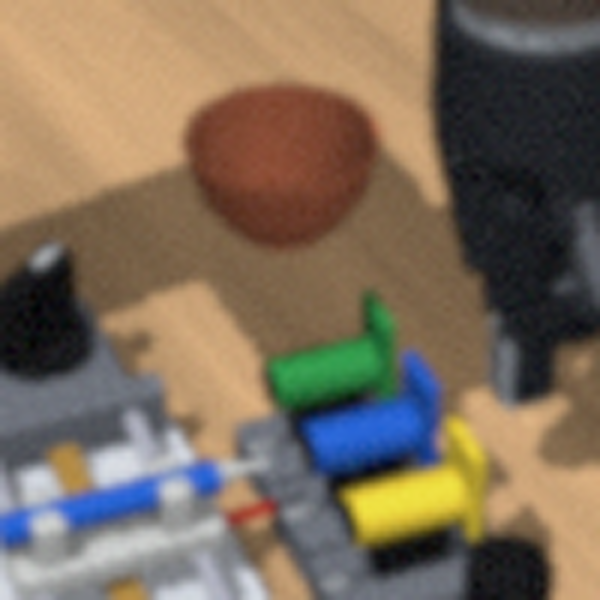

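```bash
python3 - <<'E'
from h import *
s=Cam("side");W=s.W;x=W[...,0]*.9856-W[...,1]*.1692;y=W[...,0]*.1692+W[...,1]*.9856-.0467;z=W[...,2]
m=(abs(x-.668)<.03)&(abs(y)<.07)&(z>.03)&(z<.15)
for a in np.arange(.03,.15,.006):
    k=m&(z>=a)&(z<a+.006)
    if k.sum(): print(a.round(3),k.sum(),"x",x[k].min().round(3),x[k].max().round(3),"y",y[k].min().round(3),y[k].max().round(3))
E
```

```text
0.048 6 x 0.659 0.676 y -0.007 0.0
0.054 16 x 0.658 0.675 y -0.013 0.006
0.06 28 x 0.658 0.678 y -0.015 0.007
0.066 21 x 0.659 0.677 y -0.015 0.002
0.072 25 x 0.658 0.677 y -0.015 0.004
0.078 15 x 0.659 0.673 y -0.016 0.003
0.084 7 x 0.658 0.663 y -0.009 0.007
0.09 18 x 0.656 0.678 y -0.015 0.022
0.096 47 x 0.656 0.68 y -0.033 0.035
0.102 33 x 0.657 0.679 y -0.038 0.036
0.108 34 x 0.653 0.68 y -0.045 0.041
0.114 63 x 0.652 0.679 y -0.049 0.048
0.12 48 x 0.653 0.682 y -0.054 0.053
0.126 57 x 0.652 0.68 y -0.059 0.053
0.132 74 x 0.652 0.68 y -0.062 0.056
0.138 93 x 0.65 0.682 y -0.063 0.057
0.144 70 x 0.649 0.675 y -0.054 0.018
```

Emit:
arm_command:
  increments:
    - {"dx": 1,"dy": 0,"dz": 0,"wx": 0,"wy": 0,"wz": 0,"grip": 0}
    - {"dx": 2,"dy": 0,"dz": 0,"wx": 0,"wy": 0,"wz": 0,"grip": 0}
    - {"dx": 2.5,"dy": 0,"dz": 0,"wx": 0,"wy": 0,"wz": 0,"grip": 0}
    - {"dx": 3,"dy": 0,"dz": 0,"wx": 0,"wy": 0,"wz": 0,"grip": 0}
    - {"dx": 3.5,"dy": 0,"dz": 0,"wx": 0,"wy": 0,"wz": 0,"grip": 0}
    - {"dx": 4,"dy": 0,"dz": 0,"wx": 0,"wy": 0,"wz": 0,"grip": 0}
    - {"dx": 4.3,"dy": 0,"dz": 0,"wx": 0,"wy": 0,"wz": 0,"grip": 0}
    - {"dx": 4.3,"dy": 0,"dz": 0,"wx": 0,"wy": 0,"wz": 0,"grip": 0}

```text
clock: 21.55
eef_pos: [0.6284, -0.0608, 0.0213]
tool_rot: [0.084, 0.996, 0.0, 0.002]
ft_force: [4.8, -1.0, 4.2]
grip_width: 0.0001
grasp_force: 2.4
```

Emit:
arm_command:
  increments:
    - {"dx": 0.3,"dy": 0,"dz": 0,"wx": 0,"wy": 0,"wz": 0,"grip": 0}
    - {"dx": 0.6,"dy": 0,"dz": 0,"wx": 0,"wy": 0,"wz": 0,"grip": 0}
    - {"dx": 0.9,"dy": 0,"dz": 0,"wx": 0,"wy": 0,"wz": 0,"grip": 0}
    - {"dx": 1.2,"dy": 0,"dz": 0,"wx": 0,"wy": 0,"wz": 0,"grip": 0}
    - {"dx": 1.2,"dy": 0,"dz": 0,"wx": 0,"wy": 0,"wz": 0,"grip": 0}
    - {"dx": 1.2,"dy": 0,"dz": 0,"wx": 0,"wy": 0,"wz": 0,"grip": 0}

```text
clock: 22.15
eef_pos: [0.6125, -0.0583, 0.0187]
tool_rot: [0.084, 0.996, 0.0, -0.002]
ft_force: [0.6, -0.1, -0.6]
grip_width: 0.0002
grasp_force: 0.0
```

```bash
cat > c.py <<'E'
from h import *
s=Cam("side");W=s.W;x=W[...,0]*.9856-W[...,1]*.1692;y=W[...,0]*.1692+W[...,1]*.9856;z=W[...,2]
for k,lo,hi,yc in(("g",(50,120,50),(85,255,255),.0865),("b",(100,150,60),(122,255,255),.0465),("y",(24,150,120),(34,255,255),.0065)):
    m=(cv2.inRange(s.hsv,lo,hi)>0)&(abs(y-yc)<.016)&(x>.57)&(x<.66)
    a=m&(z>.052)&(z<.062); b=m&(z>.066)
    print(k,"cap x %.4f..%.4f"%tuple(np.percentile(x[a],[2,98])),"tab top",x[b].mean().round(4),b.sum())
E
python3 c.py
```

```text
g cap x 0.5825..0.6108 tab top nan 0
b cap x 0.5711..0.5975 tab top 0.5963 29
y cap x 0.5826..0.6273 tab top 0.6263 32c.py:6: RuntimeWarning: Mean of empty slice.
  print(k,"cap x %.4f..%.4f"%tuple(np.percentile(x[a],[2,98])),"tab top",x[b].mean().round(4),b.sum())
  ret = ret.dtype.type(ret / rcount)
```

The blue tab is 30.0 mm ahead of the parked yellow one and the force has gone to zero, so the cap has snapped home. I back off and check everything.

Emit:
arm_command:
  increments:
    - {"dx": -1.5,"dy": 0,"dz": 0,"wx": 0,"wy": 0,"wz": 0,"grip": 0}
    - {"dx": -4,"dy": 0,"dz": 0,"wx": 0,"wy": 0,"wz": 0,"grip": 0}
    - {"dx": -6,"dy": 0,"dz": 0,"wx": 0,"wy": 0,"wz": 0,"grip": 0}
    - {"dx": -6,"dy": 0,"dz": -4,"wx": 0,"wy": 0,"wz": 0,"grip": 0}
    - {"dx": -6,"dy": 0,"dz": -8,"wx": 0,"wy": 0,"wz": 0,"grip": 0}
    - {"dx": -6,"dy": 0,"dz": -13,"wx": 0,"wy": 0,"wz": 0,"grip": 0}
    - {"dx": -6,"dy": 0,"dz": -17,"wx": 0,"wy": 0,"wz": 0,"grip": 0}
    - {"dx": -6,"dy": 0,"dz": -17,"wx": 0,"wy": 0,"wz": 0,"grip": 0}

```text
clock: 23.0
eef_pos: [0.6769, -0.0689, 0.1974]
tool_rot: [0.084, 0.996, 0.0, 0.006]
ft_force: [0.8, -0.7, 0.4]
grip_width: -0.0001
grasp_force: 0.0
```

Emit:
arm_command:
  increments:
    - {"dx": 10,"dy": 35,"dz": 0,"wx": 0,"wy": 0,"wz": 0,"grip": 0}
    - {"dx": 10,"dy": 35,"dz": 0,"wx": 0,"wy": 0,"wz": 0,"grip": 0}
    - {"dx": 10,"dy": 35,"dz": 0,"wx": 0,"wy": 0,"wz": 0,"grip": 0}
    - {"dx": 10,"dy": 35,"dz": 0,"wx": 0,"wy": 0,"wz": 0,"grip": 0}
    - {"dx": 10,"dy": 35,"dz": 0,"wx": 0,"wy": 0,"wz": 0,"grip": 0}
    - {"dx": 10,"dy": 35,"dz": 0,"wx": 0,"wy": 0,"wz": 0,"grip": 0}
    - {"dx": 10,"dy": 35,"dz": 0,"wx": 0,"wy": 0,"wz": 0,"grip": 0}
    - {"dx": 10,"dy": 35,"dz": 0,"wx": 0,"wy": 0,"wz": 0,"grip": 0}
    - {"dx": 10,"dy": 35,"dz": 0,"wx": 0,"wy": 0,"wz": 0,"grip": 0}
    - {"dx": 10,"dy": 35,"dz": 0,"wx": 0,"wy": 0,"wz": 0,"grip": 0}

```text
clock: 24.0
eef_pos: [0.6332, 0.2922, 0.1889]
tool_rot: [0.084, 0.996, -0.001, -0.001]
ft_force: [-0.2, -0.0, -0.4]
grip_width: -0.0
grasp_force: 0.0
```

```bash
python3 c.py; python3 j.py side|head -1; python3 - <<'E'
from h import *
t=Cam("top"); cv2.imwrite("pics/end.png",cv2.resize(t.p[80:290,190:400],(600,600))[:,:,::-1])
for ce,a,m in t.blobs((3,170,140),(14,255,255),100): print(ce,np.median(t.W[m],0).round(4))
h=t.W[...,2]
for nm,x,y in(("bowl",.67,.12),("bottle",.54,-.235),("mug",.42,-.22)):
    m=(h>.03)&(abs(t.W[...,0]-x)<.07)&(abs(t.W[...,1]-y)<.06)&(h<.2); print(nm,t.W[m].min(0).round(4),t.W[m].max(0).round(4))
E
```

```text
g cap x 0.5831..0.6259 tab top 0.6252 13
b cap x 0.5707..0.5977 tab top 0.5964 34
y cap x 0.5824..0.6272 tab top 0.6261 31
side {'pen': (413, np.float64(0.0444), np.float64(0.0529)), 'b': (333, np.float64(0.0461), np.float64(0.0503)), 'g': (395, np.float64(0.0869), np.float64(0.0498)), 'y': (691, np.float64(0.0072), np.float64(0.0501))} slope -0.0263
[347.94186047 104.22093023] [ 0.8063 -0.182   0.1221]
[311.32142857 110.39285714] [ 0.7936 -0.092   0.116 ]
[266.80503145 132.4591195 ] [0.7476 0.0171 0.0851]
[355.44871795 164.16025641] [ 0.6632 -0.2042  0.0851]
bowl [0.6361 0.0899 0.0302] [0.7256 0.1769 0.0538]
bottle [ 0.5223 -0.2434  0.0301] [ 0.5768 -0.1898  0.1548]
mug [ 0.3951 -0.2304  0.0301] [ 0.4617 -0.1635  0.152 ]
```

View pics/end.png

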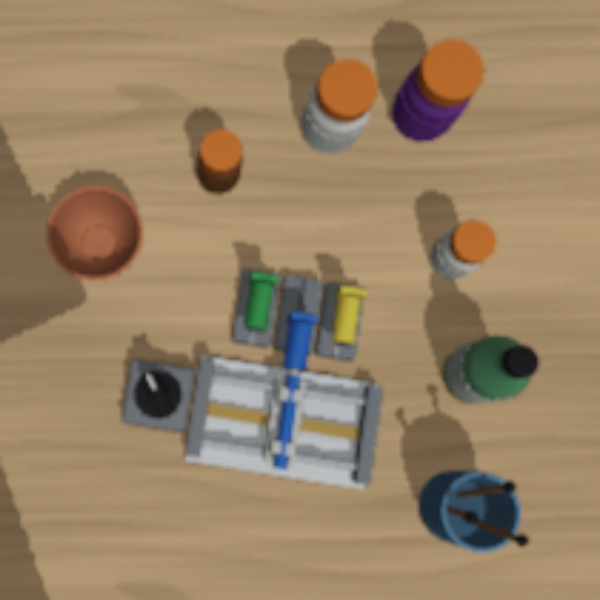

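The blue cap sits on the nib at (297,340), and the green and yellow caps are parked. The jar stands upright at (465,250), well clear of the docks, and nothing else has moved.

```bash
python3 -c "
from workcell import job
print(job.job_done())"
```

```text
the job is handed in; nothing more can be done
None
```

The blue cap is fully home on the pen, the jar stands upright about 8 cm clear of the docks, the green and yellow caps are still parked, and the job was handed in at about 24 s.

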